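Shift the bubble-trap holder to the domed pump

TASK

On the pump console, the holder carrying the clear bubble trap is locked in its parking place at the end of its rail. Pull its black plunger knob up, slide the holder along the rail until it stands squarely in front of the pump with the tall metal dome, and let the plunger spring fully home into the rail hole there; then let go.

Things in the scene. Friction and masses are not known exactly. Their poses are not given: they have to be found in the camera images.
- knob (a point): centre of the black plunger knob on top of the grey carriage: an upright cylinder 28 mm across, 26 mm tall, that moves only up and down and with the carriage. Parked, 99 mm above the table. The carriage's flat top lies 35 mm below this centre; nothing beside the knob at its height; the bubble trap, 74 mm to the side away from the pumps, tops out 23 mm below it. Grip from above, any yaw.
- plunger (a joint): how far the plunger is pulled up, in m: 0 = fully home, 0.026 = upper stop. A spring resists with 5 N (home) to 9 N (stop). The 10 mm round-nosed pin enters the rail by 14 mm: it is clear of the rail above 0.014, and 0.020 is a good height for sliding. Let go, it springs down; between holes it rests on the rail at 0.014.
- carriage (a joint): how far the carriage has slid along the rail, in m: 0 = parked (start), 0.30 = other end; grows along the y axis of station. Slides with 1 to 2 N of friction and stays where left. Rail holes at 0, 0.1, 0.2 and 0.3: the parking hole, then one in front of each of three pumps.
- station (a point): middle of the rail hole in front of the domed pump (varies), on the rail's top, 50 mm above the table; knob centre when home here is 49 mm straight above. y axis: level along the rail, away from the parking end; z up; -x points to the pump (dome axis 97 mm off, top 145 mm above the table; other pumps have flat or bar tops). Hole 26 mm wide, tapering to 12: a pin let go within 8 mm centres itself.

How it is judged (in metres and radians):
On the way, in this order (a step that is already met when the one before it is completed fails the run):
1. the plunger is pulled clear of the rail while the holder is still at its parking hole (value of joint plunger above 0.0125 m and value of joint carriage below 0.02 m), for 0.05 s.
2. the holder is brought along the rail to the hole in front of the domed pump (horizontal distance between knob and station below 0.015 m), for 0.05 s.
At the end, for the whole second after the job is handed in: The plunger is home (within 3 mm of its lower stop) in the rail hole in front of the domed pump (knob within 8 mm of straight above the hole), and the holder is at rest (horizontal distance between knob and station below 0.008 m and value of joint plunger below 0.003 m and velocity of joint carriage between -0.01 and 0.01 m/s); the robot touches nothing.
It also fails if it takes over 42 s, if anything falls off the work surface, if the arm or the gripper's body presses on something with over 40 N, if the wrist force passes 120 N, or if a joint passes its speed limit or range.

ROBOT

A 6-joint arm with a two-finger parallel gripper is mounted at the origin on the work surface. World frame = base frame: x ahead of the robot, y to its left, z up, the work surface at z = 0. Lengths are in mm, angles in degrees, forces in N, time in s.
With the tool pointing down it reaches from about 300 to 850 mm from the base axis. Payload 4.2 kg.
Tool frame: the origin (TCP) lies midway between the tips of the shut fingers; the grasp point (between the pads) lies 19 mm behind it; z points along the fingers, y is the direction in which the jaws open and shut (so a half turn about z gives the same grasp; the last joint's range is limited). The gripper opens to 91 mm and grips with 3 to 60 N. Pads are 32 mm wide; open, the fingers measure 118 mm over their backs; the gripper's body (76 mm by 178 mm) begins 60 mm behind the grasp point.
Start: joints at [66.406, 18.312, 89.639, -0, 72.044, -1.146], TCP at [219.569, 531.444, 213.976] pointing down, gripper open.
Joint ranges: [-177.97, 177.97], [-48.28, 115.42], [12.27, 149.76], [-77.06, 257.06], [2.81, 150.46], [-146.56, 146.56]. Speed limits (degrees/s): [147.25, 147.25, 180, 180, 180, 180].

INTERFACE

Orientations are given as [roll, pitch, yaw] about the fixed x, y, z axes, in that order (R = Rz(yaw) Ry(pitch) Rx(roll)).
In Python, from workcell import * gives the robot as it stands.
- The arm moves only by the tool arm_command, never from a script. Its argument "deltas" is text: rows parted by semicolons, each of 7 numbers parted by spaces: the shift along the tool's x, y, z in mm, then the turn, a rotation vector about the tool's x, y, z in degrees, then the finger opening in mm, from 0 to 91.2. In form: x y z wx wy wz hand; .... A call has 1 to 5 rows; each row shifts and turns the commanded pose from where the row before left it, along the tool's axes as they then stand; what a row does not reach is not made up. A row lasts 1/8 s, in which the tool goes at most 62.5 mm and 10.7 degrees, less where a joint would pass 70% of its speed; a pose out of reach is approached as far as the arm can. A call is refused whole if a number of a shift passes 62.5 or a number of a turn 10.7, either way. A call with a gripper value outside its range is refused whole. The fingers move at their own pace and stop on an object; "force" is the grip in N (left out, the last holds). Time passes only in rows, so rows that do not move let the fingers close. It gives the time, the measured TCP pose, the force and the opening at its end, in the units of the state.
- state(): the state, without advancing time (a new reading comes with each control period).
- grab_frame(name): name is "scene" or "top" or "wrist"; returns the picture (480x640x3 uint8, red, green, blue); there is no depth.
- camera_model(name): a dict with "fx", "fy", "cx", "cy" (pixels), "rvec" (rotation vector, rad) and "tvec" (3), from world to camera coordinates, as OpenCV has them; the wrist camera has in their place "mount" (4x4, takes a point from camera to tool coordinates, whose origin is the TCP and whose axes are the flange's). Camera axes: x right, y down, z forward; pixel columns grow to the right and rows downward; lengths in mm; the calibration is good to about 2 mm. A picture is of the moment at which its call begins: read the wrist's pose just before it. camera_model takes no time and is no camera call.
- job_done(): hands the job in, once; it reports no verdict.
The state is a dict: "time_s": time; "qpos": joint angles; "qvel": joint speeds; "effort": joint torques, N m; "ee_pos": TCP position; "ee_rot": TCP orientation; "force": force on the tool from outside, world axes, zero at the start; "torque": the same for the moment, N m; "gripper_width": finger opening in mm.
Only numpy, scipy, OpenCV 4.12 (cv2) and the standard library are available. Lean on these libraries where they do the work, as an engineer would, in place of code of your own. Each camera call takes 0.05 s, during which the arm holds its last target. There are 200 camera calls.

## Working session

There is one attempt and no reset: what is moved stays moved. The work goes in short steps, Python scripts to look and compute and a tool call to move; the robot and the scene stay as the last step left them, time stands still between calls to the robot, and variables do not carry over. Pictures are saved under pics/ and viewed, about 8 in all and at most 12, crops included, and the job is handed in when it is done.

Besides the shell and the picture viewer there is one more tool, called after "Request:" as name(argument=value, ...), one argument or row to a line, values as JSON. arm_command: Moves the arm, as the interface text tells. Its arguments: {"type":"object","properties":{"deltas":{"type":"string"},"force":{"type":"number"}},"required":["deltas"]}

```bash
mkdir -p pics
python3 - <<'E'
from workcell import *
import cv2
s=state();print(s)
for n in("scene","top"):
    im=grab_frame(n);cv2.imwrite(f"pics/{n}0.png",im[:,:,::-1]);print(camera_model(n))
print(camera_model("wrist"))
E
```

```text
{'time_s': 0.0, 'qpos': array([ 6.64047231e+01,  1.83504642e+01,  8.97062822e+01,  1.46483876e-03,
        7.20411829e+01, -1.14325367e+00]), 'qvel': array([-0.00843955,  0.08585615,  0.01538869,  0.14247488,  0.09559464,
        0.11162748]), 'effort': array([ 1.28860782e-03, -4.12467957e+01, -2.31975907e+01,  7.28410366e-02,
        4.57957084e-02, -1.47768669e-04]), 'ee_pos': array([219.36850686, 530.97827027, 213.13289443]), 'ee_rot': array([-1.79902118e+02, -3.34632432e-03,  1.57547521e+02]), 'force': array([-0.45943585, -0.77496254,  0.09891288]), 'torque': array([-0.01018316, -0.0084842 , -0.04618155]), 'gripper_width': 91.21706331739836}
{'fx': 459.63074703711743, 'fy': 459.63074703711743, 'cx': 317.9599739485867, 'cy': 238.42392717349722, 'rvec': array([ 1.64057214,  2.0280339 , -0.739002  ]), 'tvec': array([ 144.39711751, -371.08257487, 1091.09735169])}
{'fx': 510.50166884868787, 'fy': 510.50166884868787, 'cx': 313.22811596407297, 'cy': 238.26231143209097, 'rvec': array([ 2.1363083 , -2.07131724,  0.21787126]), 'tvec': array([-22.50263357, 584.25346713, 599.97415975])}
{'fx': 421.488758022065, 'fy': 421.488758022065, 'cx': 323.22901746179866, 'cy': 241.98344383453522, 'mount': array([[-4.28244590e-04, -9.68894064e-01, -2.47475472e-01,
         6.89199914e+01],
       [ 9.99999804e-01, -3.02128080e-04, -5.47587208e-04,
        -1.22296212e+00],
       [ 4.55784706e-04, -2.47475658e-01,  9.68894004e-01,
        -1.71553420e+02],
       [ 0.00000000e+00,  0.00000000e+00,  0.00000000e+00,
         1.00000000e+00]])}
```

View pics/top0.png

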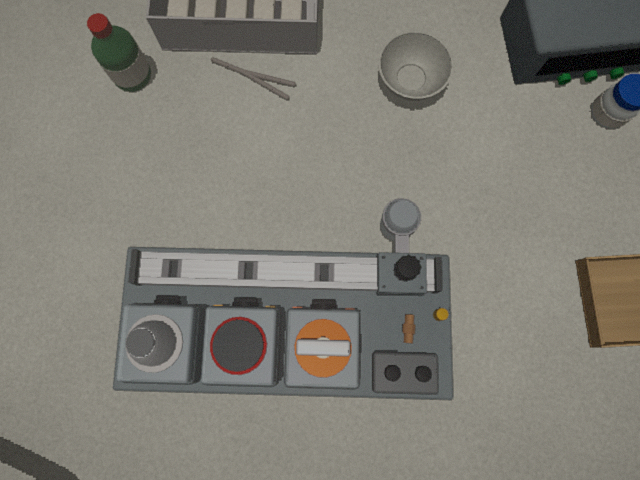

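View pics/scene0.png

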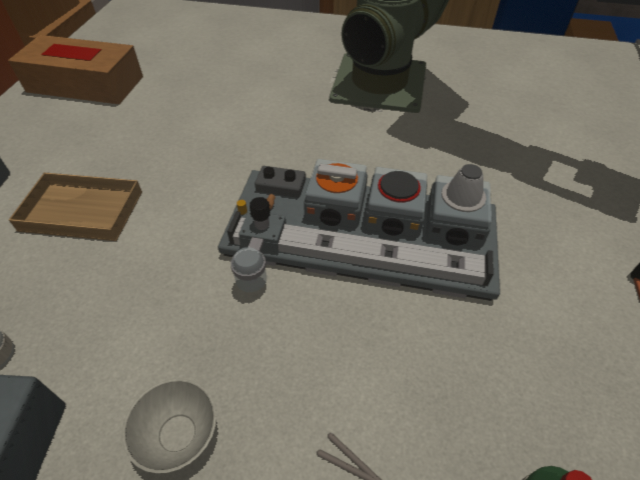

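The domed pump is the farthest one (top view, dome at about 150,342), so carriage = 0.30. In the top view the knob is near (407,267) and the holes near (172,268), (248,270) and (324,272). In the scene view the knob is at (260,208) and the holes at (325,241), (390,251) and (456,261).

```bash
cat > h.py <<'E'
import numpy as np, cv2
from scipy.spatial.transform import Rotation as R
def ray(m,uv):
    Rm=cv2.Rodrigues(np.array(m["rvec"]))[0]; 
    d=Rm.T@np.array([(uv[0]-m["cx"])/m["fx"],(uv[1]-m["cy"])/m["fy"],1]); return -Rm.T@m["tvec"],d
def onz(m,uv,z):
    o,d=ray(m,uv); return o+d*(z-o[2])/d[2]
def tri(m1,a,m2,b):
    A=[];y=[]
    for m,uv in((m1,a),(m2,b)):
        o,d=ray(m,uv); d/=np.linalg.norm(d); P=np.eye(3)-np.outer(d,d); A.append(P);y.append(P@o)
    return np.linalg.lstsq(np.vstack(A),np.hstack(y),rcond=None)[0]
E
python3 - <<'E'
from workcell import *
from h import *
t=camera_model("top");s=camera_model("scene")
def blob(n,box):
    im=cv2.imread(f"pics/{n}0.png");x0,y0,x1,y1=box
    g=(im[y0:y1,x0:x1].max(2)<45).astype(np.uint8)
    k,l,st,c=cv2.connectedComponentsWithStats(g)
    i=1+np.argmax(st[1:,4]); print(n,st[i]+[x0,y0,0,0,0],c[i]+[x0,y0]); return c[i]+[x0,y0]
a=blob("top",(385,248,430,290)); b=blob("scene",(243,190,278,226))
print("knob tri",tri(t,a,s,b),onz(t,a,99),onz(t,a,112),onz(s,b,99))
for p,q in(((172,268),(456,261)),((248,270),(390,251)),((324,272),(325,241))): print("hole",tri(t,p,s,q),onz(t,p,50),onz(s,q,50))
print("dome",tri(t,(143,342),s,(471,171)))
E
```

```text
top [394 256  22  25 113] [402.23893805 270.81415929]
scene [250 198  20  24 393] [259.48854962 209.15012723]
knob tri [ 541.4436706  -118.10094743   93.74928887] [ 539.82800766 -113.68226655   99.        ] [ 537.77736613 -111.52887227  112.        ] [ 546.20846712 -119.82835031   99.        ]
hole [542.36294589 180.38671125  47.78167942] [542.0459755  179.40062315  50.        ] [544.07620714 180.26439646  50.        ]
hole [542.89447904  80.96633059  46.540927  ] [542.4561444   79.65274471  50.        ] [545.53505903  81.69497779  50.        ]
hole [543.46059949 -19.73721076  45.9681288 ] [542.86496398 -19.76699871  50.        ] [546.72631552 -19.02954954  50.        ]
dome [445.63540685 178.25639205 141.84971013]
```

The two views agree: knob near (544, -120), station near (542.5, 180), rail nearly along world +y. First I turn the tool to yaw 180, so the jaws open along the rail and tool axes = (-X, +Y, -Z).

Request:
arm_command(
  deltas="0 0 0 0 0 -7.5 91; 0 0 0 0 0 -7.5 91; 0 0 0 0 0 -7.5 91; -30 -60 0 0 0 0 91; -30 -60 0 0 0 0 91",
  force=40,
)

```text
time_s: 0.72
ee_pos: [275.8, 418.4, 213.3]
ee_rot: [-179.9, -0.0, -179.8]
force: [0.6, 0.6, 0.3]
gripper_width: 90.9
```

Request:
arm_command(
  deltas="-30 -55 0 0 0 0 91; -30 -55 0 0 0 0 91; -30 -55 0 0 0 0 91; -30 -55 0 0 0 0 91; -30 -55 0 0 0 0 91",
)

```text
time_s: 1.35
ee_pos: [426.0, 143.6, 213.9]
ee_rot: [180.0, 0.0, -179.9]
force: [1.4, -0.5, 0.2]
gripper_width: 90.8
```

Request:
arm_command(
  deltas="-23 -51 0 0 0 0 91; -23 -51 0 0 0 0 91; -23 -51 0 0 0 0 91; -23 -51 0 0 0 0 91; -22 -52 0 0 0 0 91",
)

```text
time_s: 1.98
ee_pos: [540.1, -112.1, 213.6]
ee_rot: [180.0, -0.0, -180.0]
force: [-0.0, 0.2, 0.0]
gripper_width: 90.8
```

Request:
arm_command(
  deltas="0 0 20 0 0 0 91; 0 0 10 0 0 0 91; 0 0 0 0 0 0 91",
)

```text
time_s: 2.35
ee_pos: [538.9, -109.8, 183.0]
ee_rot: [180.0, -0.1, -179.9]
force: [0.1, 0.1, 0.9]
gripper_width: 91.1
```

Run:
```python
from workcell import *
from h import *
s=state();im=grab_frame("wrist");cv2.imwrite("pics/w1.png",im[:,:,::-1]);print(s["ee_pos"],s["ee_rot"],s["force"])
m=camera_model("wrist");M=np.array(m["mount"]);T=np.eye(4);T[:3,:3]=R.from_euler("xyz",s["ee_rot"],degrees=True).as_matrix();T[:3,3]=s["ee_pos"]
C=T@M; W=np.linalg.inv(C)
for p in((544,-120,112),(543,-20,50)): 
    q=W[:3,:3]@np.array(p)+W[:3,3]; print(p,q[0]/q[2]*m["fx"]+m["cx"],q[1]/q[2]*m["fy"]+m["cy"])
np.save("C1.npy",C)
```

```text
[ 538.86539145 -109.79691017  183.01892459] [ 1.79959765e+02 -1.35848589e-01 -1.79911798e+02] [0.09773693 0.10382374 0.89922155]
(544, -120, 112) 308.59959132064915 262.62180016435093
(543, -20, 50) 445.87727041171183 237.0889398828798
```

View pics/w1.png

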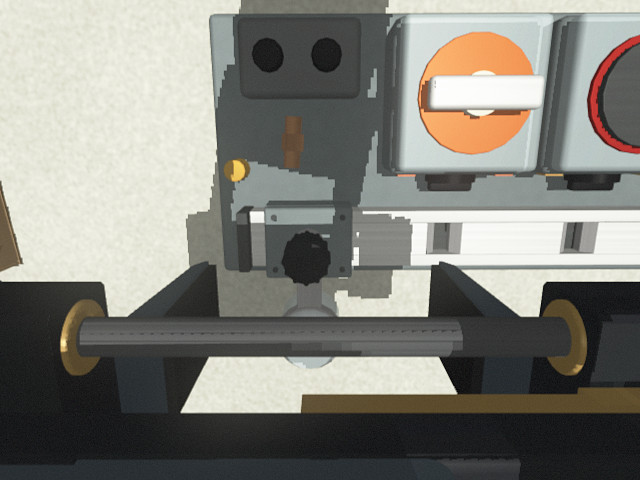

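Wrist view: the knob is at (306,258), and (309,263) was predicted, so the estimate is good to about 2 mm. The refined knob position is about (543, -121.5). Next I align and descend.

Request:
arm_command(
  deltas="-4 -11.5 0 0 0 0 91; 0 0 30 0 0 0 91; 0 0 30 0 0 0 91; 0 0 25 0 0 0 91; 0 0 0 0 0 0 91",
)

```text
time_s: 3.02
ee_pos: [543.0, -121.9, 97.9]
ee_rot: [180.0, -0.2, -179.9]
force: [-0.2, 0.6, -0.9]
gripper_width: 91.0
```

Request:
arm_command(
  deltas="0 0 16 0 0 0 91; 0 0 0 0 0 0 91; 0 0 0 0 0 0 60; 0 0 0 0 0 0 40; 0 0 0 0 0 0 32",
)

```text
time_s: 3.65
ee_pos: [543.9, -121.9, 83.3]
ee_rot: [-180.0, 0.0, -179.9]
force: [0.5, -0.1, -0.5]
gripper_width: 63.8
```

Run:
```python
from workcell import *
from h import *
s=state();im=grab_frame("wrist");cv2.imwrite("pics/w2.png",im[:,:,::-1]);print(s["ee_pos"],s["force"],s["gripper_width"])
```

```text
[ 543.94289805 -121.92924163   83.32703775] [ 0.48374483 -0.10184129 -0.47154433] 63.832870407951035
```

View pics/w2.png

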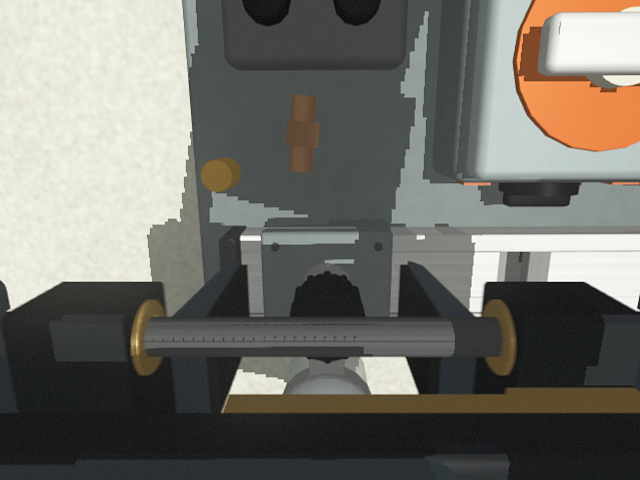

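The knob (columns 290–366) sits between the pads (about 245–400), offset by only about 2–3 mm. I close on it.

Request:
arm_command(
  deltas="0 1.5 2 0 0 0 30; 0 0 0 0 0 0 20; 0 0 0 0 0 0 15; 0 0 0 0 0 0 15; 0 0 0 0 0 0 15",
  force=40,
)

```text
time_s: 4.32
ee_pos: [543.7, -120.4, 80.9]
ee_rot: [180.0, -0.0, -179.9]
force: [-0.1, -0.6, -0.7]
gripper_width: 27.4
```

Request:
arm_command(
  deltas="0 0 0 0 0 0 15; 0 0 0 0 0 0 15",
)

```text
time_s: 4.58
ee_pos: [543.7, -120.4, 80.9]
ee_rot: [180.0, 0.0, -179.9]
force: [0.5, -0.0, -1.0]
gripper_width: 27.1
```

Request:
arm_command(
  deltas="0 0 -5 0 0 0 15; 0 0 -5 0 0 0 15; 0 0 -5 0 0 0 15; 0 0 -5 0 0 0 15; 0 0 0 0 0 0 15",
)

```text
time_s: 5.2
ee_pos: [543.6, -120.4, 101.1]
ee_rot: [180.0, 0.0, -179.9]
force: [1.7, -0.6, -7.8]
gripper_width: 27.2
```

Request:
arm_command(
  deltas="0 0 0 0 0 0 15; 0 0 0 0 0 0 15",
)

```text
time_s: 5.45
ee_pos: [543.6, -120.4, 100.7]
ee_rot: [180.0, -0.0, -179.9]
force: [1.4, -1.1, -7.7]
gripper_width: 27.2
```

Lifted 20 mm, and the force of 7.8 N matches the spring. Now I slide along +Y, watching the force.

Request:
arm_command(
  deltas="0 5 0 0 0 0 15; 0 10 0 0 0 0 15; 0.1 20 0 0 0 0 15; 0.1 20 0 0 0 0 15; 0.1 20 0 0 0 0 15",
)

```text
time_s: 6.08
ee_pos: [543.2, -43.7, 101.0]
ee_rot: [180.0, 0.0, -179.9]
force: [1.9, -2.8, -8.0]
gripper_width: 27.4
```

Request:
arm_command(
  deltas="0.1 20 0 0 0 0 15; 0.1 20 0 0 0 0 15; 0.1 20 0 0 0 0 15; 0.1 20 0 0 0 0 15; 0.1 20 0 0 0 0 15",
)

```text
time_s: 6.7
ee_pos: [542.7, 55.9, 100.9]
ee_rot: [-180.0, 0.0, -179.9]
force: [1.9, -1.9, -7.4]
gripper_width: 27.2
```

Request:
arm_command(
  deltas="0.1 20 0 0 0 0 15; 0.1 20 0 0 0 0 15; 0.1 20 0 0 0 0 15; 0.1 20 0 0 0 0 15; 0.1 20 0 0 0 0 15",
)

```text
time_s: 7.32
ee_pos: [542.2, 155.9, 100.9]
ee_rot: [-180.0, 0.0, -179.9]
force: [3.0, -1.6, -8.4]
gripper_width: 27.0
```

Request:
arm_command(
  deltas="0.1 8 0 0 0 0 15; 0 6 0 0 0 0 15; 0 4 0 0 0 0 15; 0 0 0 0 0 0 15; 0 0 0 0 0 0 15",
)

```text
time_s: 7.95
ee_pos: [542.2, 172.8, 101.0]
ee_rot: [179.9, 0.0, -180.0]
force: [3.6, 0.8, -8.2]
gripper_width: 27.1
```

Request:
arm_command(
  deltas="0.3 3 0 0 0 0 15; 0.3 2 0 0 0 0 15; 0.3 1.5 0 0 0 0 15; 0 0 0 0 0 0 15; 0 0 0 0 0 0 15",
)

```text
time_s: 8.57
ee_pos: [542.0, 179.3, 101.2]
ee_rot: [180.0, 0.1, -179.9]
force: [5.3, -0.3, -8.3]
gripper_width: 27.4
```

Travel is 299.7 mm with no end-stop force. I ease the small sideways load, then lower the plunger in the grip.

Request:
arm_command(
  deltas="-0.8 0 0 0 0 0 15; 0 0 5 0 0 0 15; 0 0 5 0 0 0 15; 0 0 5 0 0 0 15; 0 0 4 0 0 0 15",
)

```text
time_s: 9.2
ee_pos: [542.1, 179.3, 81.8]
ee_rot: [180.0, 0.0, -180.0]
force: [4.1, 0.2, -4.9]
gripper_width: 27.2
```

Request:
arm_command(
  deltas="0 0 1 0 0 0 15; 0 0 0 0 0 0 15",
)

```text
time_s: 9.45
ee_pos: [542.1, 179.2, 81.1]
ee_rot: [180.0, 0.0, -180.0]
force: [3.4, 1.1, -5.5]
gripper_width: 27.4
```

It is back at the parked height (81.1 vs 80.9) with the spring force down to about 5 N. I release and retreat.

Request:
arm_command(
  deltas="0 0 0 0 0 0 35; 0 0 0 0 0 0 50; 0 0 0 0 0 0 60; 0 0 0 0 0 0 60; 0 0 0 0 0 0 60",
)

```text
time_s: 10.07
ee_pos: [541.9, 179.1, 81.0]
ee_rot: [180.0, -0.0, -179.9]
force: [0.3, 0.5, 0.4]
gripper_width: 59.9
```

Request:
arm_command(
  deltas="0 0 -20 0 0 0 60; 0 0 -40 0 0 0 60; 0 0 -50 0 0 0 60; 0 0 -50 0 0 0 60; 0 0 0 0 0 0 60",
)

```text
time_s: 10.7
ee_pos: [544.1, 179.8, 245.6]
ee_rot: [179.8, 0.5, -179.9]
force: [-0.1, -1.0, -0.1]
gripper_width: 60.0
```

Run:
```python
from workcell import *
from h import *
s=state();print(s["time_s"],s["ee_pos"],s["force"],s["gripper_width"])
a=grab_frame("scene");b=grab_frame("wrist")
cv2.imwrite("pics/s3.png",cv2.resize(a[130:310,210:520,::-1],None,fx=2.5,fy=2.5));cv2.imwrite("pics/w3.png",b[:,:,::-1])
g=(a[190:260,430:490].max(2)<45).astype(np.uint8);k,l,st,c=cv2.connectedComponentsWithStats(g)
print([(st[i]+[430,190,0,0,0],c[i]+[430,190]) for i in range(1,k) if st[i][4]>80])
m=camera_model("scene")
for p in((542.5,179.6,99),(542.5,179.6,113)):print(cv2.projectPoints(np.float64([p]),m["rvec"],m["tvec"],np.array([[m["fx"],0,m["cx"]],[0,m["fy"],m["cy"]],[0,0,1]]),None)[0].ravel())
```

```text
10.7 [544.0718181  179.76800545 245.55858745] [-0.05671301 -1.01789488 -0.14017727] 59.95037063021014
[(array([445, 228,  40,  26, 647]), array([462.23647604, 238.54404946]))]
[463.42647577 239.14028317]
[465.84054424 232.69827629]
```

View pics/s3.png

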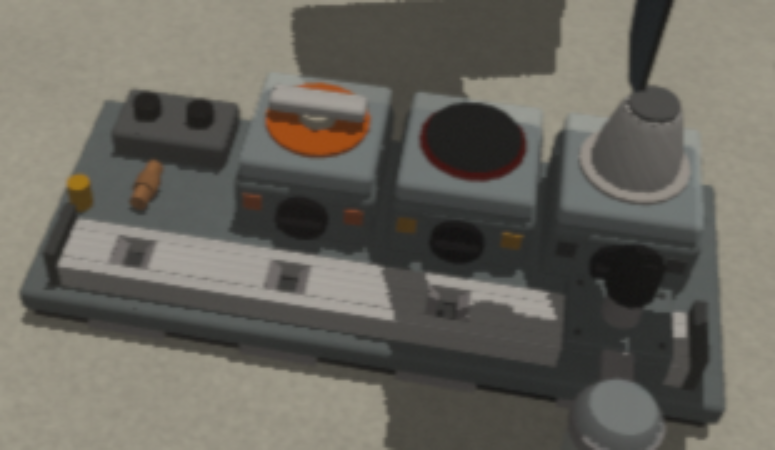

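View pics/w3.png

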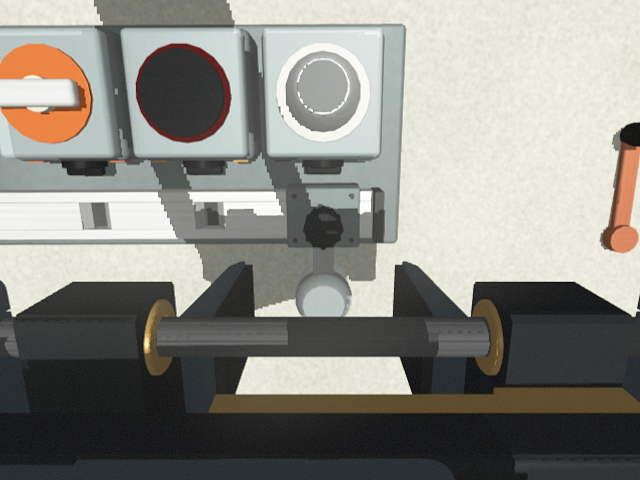

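The wrist view shows the carriage squarely in front of the domed pump (knob 323,228; dome axis about 323,90). In the scene crop the knob is at about (464,240). The projection for home is (463.4,239.1), and if the pin rested on the rail it would be at (465.8,232.7), so the plunger is home. The gripper is clear, so I hand in.

```bash
python3 -c "
from workcell import *
print(job_done())"
```

```text
the job is handed in; nothing more can be done
None
```

I gripped the knob, pulled the plunger up 20 mm at the parking hole and slid the holder 299.7 mm to the hole in front of the domed pump. There I lowered the plunger into the hole, let go and moved the gripper clear. I handed the job in at about 11 s on the robot's clock; it reports no verdict.

**Position:** the wrist view shows the carriage squarely in front of the dome. No end-stop force was felt at the end of the slide.

**Plunger home:**
- Before release, the tool was within 0.2 mm of its height at the parking hole, and the spring force was back to about 5 N.
- After release, I read the knob by eye in the scene picture at about (464, 240). That matches home (463, 239) and not resting on the rail (466, 233). The automatic mask was no independent check, because the knob merged with the pump's own dark knob.

**Hands off:** the gripper is about 165 mm above the grasp height, and the force reading is about 1 N, no more than it showed in free air.

No check failed. The sideways force on the tool rose to about 5 N near the end of the slide, because my correction across the rail went the wrong way; I took most of it off before lowering the plunger.

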